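Fit the keyed switch shaft into the drive unit's hub

TASK

The open drive unit on the bench needs its switch shaft: take the transit cap off the round hub and put it in the empty parts tray, then take the square-headed keyed shaft from the stand and push it into the hub, turning it until the key drops into the keyway, and on down against the spring until its collar is fully home on the hub face. Finish while still gripping the shaft and pressing it home (a colleague will tighten the grub screw; if you let go the spring lifts it again), and leave the other things where they are.

Things in the scene. Friction and masses are not known exactly. Their poses are not given: they have to be found in the camera images.
- unit: Open motor drive unit, fixed: aluminium tray 280 x 220 mm, all in it (board, capacitors, pale terminals at its -x end) at most 56 mm high but for an odd ring on it and the switch hub. Origin at the centre of its underside, x along the 280 mm, z up. The hub is a fixed 12-sided aluminium post, 52 mm across; in it a spring follower waits 28 mm down the bore.
- hub_mouth (a point): Centre of the hub's flat top face, 70 mm above the bench; axes parallel to the unit's. Bore 22 mm across, vertical, with one keyway 10 mm wide out to 18 mm from the axis, full depth. Seen from above the keyway points anywhere within 0.45 rad (26 degrees) either side of this x axis; this pose does not tell where: look into the uncapped hub or turn the shaft to find it.
- follower (a joint): How far the spring follower at the bottom of the bore is pressed down, m: 0 at rest (its top 28 mm below the hub face), 0.010 when the shaft is fully home; it pushes back with 5 N at the start and 11 N when the shaft is home.
- cap: Grey plastic transit cap lying on the hub: round flange 54 mm across, 5 mm thick; below it a plug 18 mm across, 6 mm long, loose in the bore; on top an upright grip bar 40 mm long (along the cap's x) and 14 mm thick (along y), its top 41 mm above the flange's underside. Origin at the centre of the flange's underside. 60 g.
- tray: Empty grey parts tray on the bench (fixed), open on top, 160 x 130 mm outside (x, y), 35 mm high, walls 4 mm, floor about 4 mm thick. Origin at the centre of its underside, z up.
- stand: Plywood stand, fixed, 240 mm (x) x 60 mm x 30 mm high, with three plain round seats, 23 mm across and 13 mm deep, on its middle line, 80 mm apart; three steel shafts stand in them in any order. Origin at the centre of its underside.
- shaft: Keyed steel shaft upright in one seat, the only one with a square head. Origin at the centre of its foot, z up, x towards its key. From the foot: rod 20 mm across (foot chamfered 3 mm), plain up to 14 mm; from 14 to 38 mm a key 6 mm wide out to 16 mm from the axis; then collar and 16 mm neck; square head 24 x 24 mm (sides along x, y) from 62 to 94 mm. About 0.25 kg.
- shaft_collar (a point): Centre of the underside of the keyed shaft's collar, 38 mm above its foot; axes as the shaft's. The collar is 36 mm across, 6 mm thick, with a tab 6 mm wide out to 22 mm from the axis right over the key. It lies on the hub face when the shaft is home.
- round_shaft: Steel shaft of the same length with a collar and a round head, no key, in another seat of the stand; stays there. Origin at its foot.
- slim_pin: Shorter steel pin, 72 mm, with a small round head, in the third seat; stays there. Origin at its foot.
- screwdriver: Screwdriver lying on the bench beyond the stand, to the left, 180 mm long; leave it.
- tape_roll: White roll of tape, 90 mm across, 25 mm high, flat on the bench; leave it. Origin at its underside.
- screw_jar: Clear jar, 64 mm across, 80 mm high; leave it. Origin at its underside.
- ferrite: Dark ferrite ring, 32 mm across, lying on the heat sink in the unit; leave it. Origin at its underside.
- relay: Blue relay block 50 x 35 x 46 mm on the bench; leave it. Origin at its underside.
Mind the look-alikes: they are no part of the job. Of the things that look like the tray, the larger one is meant.

How it is judged:
By the outcome, as a careful person would: the job done as asked, in the order asked, and still so for the second after the job is handed in, while the arm keeps its last pose, push and grip.
It also fails if it takes over 61 s, if anything falls off the work surface, if the arm or the gripper's body presses on something with over 40 N, if the wrist force passes 120 N, or if a joint passes its speed limit or range.

ROBOT

A 6-joint arm with a two-finger parallel gripper is mounted at the origin on the work surface. World frame = base frame: x ahead of the robot, y to its left, z up, the work surface at z = 0. Lengths are in mm, angles in rad, forces in N, time in s.
With the tool pointing down it reaches from about 400 to 825 mm from the base axis. Payload 7 kg.
Tool frame: the origin (TCP) lies on the centre line of the jaws, within the pads' length; the fingertips stand 8 mm ahead of it and the grasp point (between the pads) lies 11 mm behind it; x points along the fingers, y is the direction in which the jaws open and shut, and the axes are right-handed (so a half turn about x gives the same grasp; the last joint's range is limited). The gripper opens to 88 mm and grips with 3 to 60 N. Pads are 19 mm wide; open, the fingers measure 130 mm over their backs; the gripper's body (78 mm by 193 mm) begins 47 mm behind the grasp point.
Start: joints at [1.56, 0.359, 0.012, 0, -1.224, -0.288], TCP at [198.711, 645.065, 234.561] pointing down, gripper open.
Joint ranges: [-3.07, 3.07], [-1.43, 2.12], [-1.02, 1.25], [-3.03, 1.67], [-3.05, -0], [-3.03, 3.03]. Speed limits (rad/s): [2.39, 2.39, 3.01, 3.14, 3.14, 3.14].

INTERFACE

Orientations are given as [roll, pitch, yaw] about the fixed x, y, z axes, in that order (R = Rz(yaw) Ry(pitch) Rx(roll)).
In Python, from rig import * gives the robot as it stands.
- The arm moves only by the tool play_rows, never from a script. Its argument "increments" is a list of rows, each an object with "hand": the finger opening in mm, from 0 to 87.6; "dp": the shift along the tool's x, y, z in mm, a list of three; "spin": the turn about the tool's x in degrees. In form: [{"hand": hand, "dp": [tx, ty, tz], "spin": spin}, ...]. A call has 1 to 10 rows; each row shifts and turns the commanded pose from where the row before left it, along the tool's axes as they then stand; what a row does not reach is not made up. A row lasts 1/12 s, in which the tool goes at most 41.7 mm and 7.16 degrees, less where a joint would pass 70% of its speed; a pose out of reach is approached as far as the arm can. A call is refused whole if a number of a shift passes 41.7 or a number of a turn 7.16, either way. A call with a gripper value outside its range is refused whole. The fingers move at their own pace and stop on an object; the grip force is fixed at half the most. Time passes only in rows, so rows that do not move let the fingers close. It gives the time, the measured TCP pose, the force and the opening at its end, in the units of the state.
- get_state(): the state, without advancing time (a new reading comes with each control period).
- get_image(name): name is "side" or "top"; returns a dict with "color" (420x560x3 uint8, red, green, blue), "intrinsics" (3x3 intrinsics, pixels), "dist_coeffs" ([k1, k2, p1, p2, k3] as OpenCV has them; the pictures are not rectified), "cam_to_world" (4x4, takes a point from camera to world coordinates). Camera axes: x right, y down, z forward; pixel columns grow to the right and rows downward; lengths in mm; the calibration is good to about 2 mm. A picture is of the moment at which its call begins. There is no depth.
- finish_job(): hands the job in, once; it reports no verdict.
The state is a dict: "t": time; "joint_positions": joint angles; "joint_velocities": joint speeds; "effort": joint torques, N m; "tcp_pos": TCP position; "tcp_rot": TCP orientation; "wrist_force": force on the tool from outside, world axes, zero at the start; "moment": the same for the moment, N m; "grip_width": finger opening in mm.
Only numpy, scipy, OpenCV 4.12 (cv2) and the standard library are available. Lean on these libraries where they do the work, as an engineer would, in place of code of your own. Each camera call takes 0.05 s, during which the arm holds its last target.

## Working session

There is one attempt and no reset: what is moved stays moved. The work goes in short steps, Python scripts to look and compute and a tool call to move; the robot and the scene stay as the last step left them, time stands still between calls to the robot, and variables do not carry over. Pictures are saved under pics/ and viewed, and the job is handed in when it is done.

Besides the shell and the picture viewer there is one more tool, called after "Emit:" as name(argument=value, ...), one argument or row to a line, values as JSON. play_rows: Moves the arm, as the interface text tells. Its arguments: {"type":"object","properties":{"increments":{"type":"array"}},"required":["increments"]}

```bash
mkdir -p pics; ls; python3 - <<'E'
from rig import *
import cv2,pickle
s=get_state(); print({k:(s[k]) for k in ('t','tcp_pos','tcp_rot','wrist_force','grip_width')})
for n in('side','top'):
    im=get_image(n); pickle.dump(im,open(f'pics/{n}0.pkl','wb'))
    cv2.imwrite(f'pics/{n}0.png',cv2.resize(im['color'][:,:,::-1],(800,600),interpolation=cv2.INTER_CUBIC))
    print(n,im['intrinsics'],im['dist_coeffs'],im['cam_to_world'])
E
```

```text
pics
{'t': 0.0, 'tcp_pos': array([198.56594017, 644.62316782, 233.60545667]), 'tcp_rot': array([ 1.64723514,  1.56909911, -1.79328159]), 'wrist_force': array([-0.14234581, -0.01440534, -0.57780261]), 'grip_width': 87.42362576839164}
side [[400.92844017   0.         271.26139353]
 [  0.         400.92844017 214.44520213]
 [  0.           0.           1.        ]] [-0.02254562  0.          0.          0.          0.        ] [[-8.50128129e-01 -3.67987250e-01  3.76653087e-01  1.81041292e+02]
 [-5.26375912e-01  6.13580872e-01 -5.88597412e-01  5.73919673e+02]
 [-1.45107865e-02 -6.98644329e-01 -7.15321983e-01  7.86156681e+02]
 [ 0.00000000e+00  0.00000000e+00  0.00000000e+00  1.00000000e+00]]
top [[467.74882288   0.         283.59950488]
 [  0.         467.74882288 211.97216736]
 [  0.           0.           1.        ]] [-0.09375954  0.          0.          0.          0.        ] [[-2.95861959e-02 -9.92769708e-01  1.16331264e-01  4.23659321e+02]
 [-9.99561756e-01  2.92714117e-02 -4.41376600e-03  4.71168539e+00]
 [ 9.76672869e-04 -1.16410869e-01 -9.93200662e-01  1.34965144e+03]
 [ 0.00000000e+00  0.00000000e+00  0.00000000e+00  1.00000000e+00]]
```

View pics/top0.png

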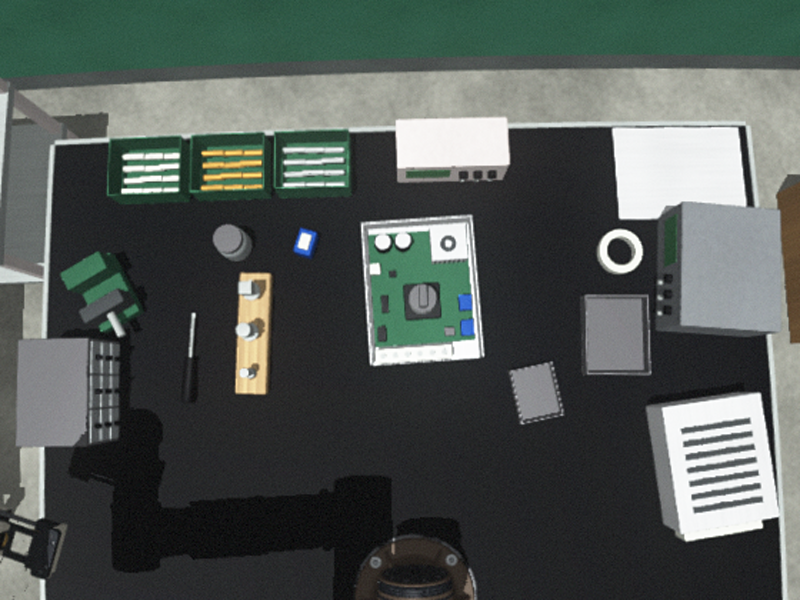

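View pics/side0.png

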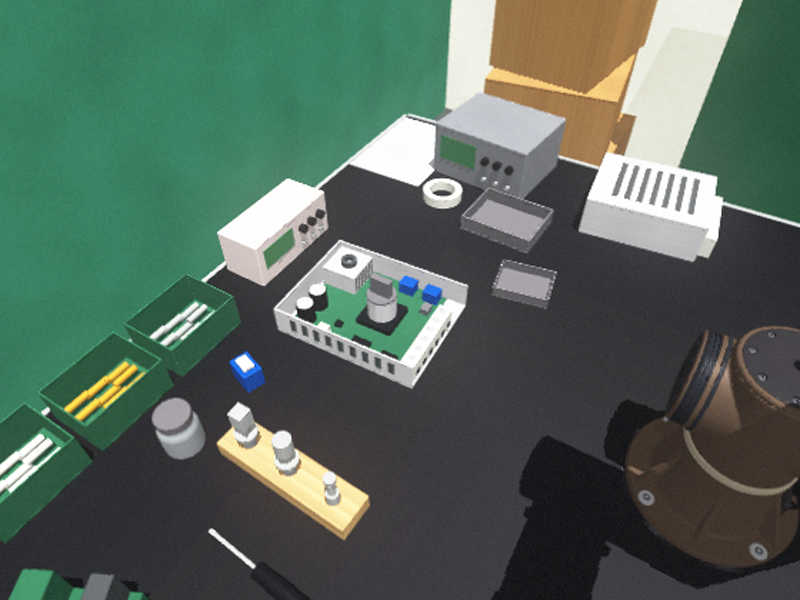

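Top view (800x600 scale): hub with cap at (422,298), the larger tray at (617,334), the smaller look-alike at (537,392), and the stand at (253,334). The stand holds a square head at (249,288), a round head at (246,330) and a slim pin at (248,372). Next I'll enlarge the parts that matter.

```bash
cat > h.py <<'E'
import numpy as np,cv2,pickle
def load(n): return pickle.load(open(f'pics/{n}.pkl','rb'))
def ray(im,uv,z):
    p=cv2.undistortPoints(np.array([[uv]],float),im['intrinsics'],np.array(im['dist_coeffs']))[0,0]
    T=im['cam_to_world']; d=T[:3,:3]@np.array([p[0],p[1],1]); o=T[:3,3]
    return o+d*(z-o[2])/d[2]
def proj(im,P):
    T=np.linalg.inv(im['cam_to_world']); 
    r,_=cv2.Rodrigues(T[:3,:3]); q,_=cv2.projectPoints(np.array(P,float).reshape(-1,1,3),r,T[:3,3],im['intrinsics'],np.array(im['dist_coeffs'])); return q[:,0]
def crop(im,x0,y0,w,h,s,f):
    c=im['color'][y0:y0+h,x0:x0+w,::-1]; c=cv2.resize(c,None,fx=s,fy=s,interpolation=cv2.INTER_CUBIC)
    for k in range(0,w,10):
        cv2.line(c,(k*s,0),(k*s,6 if k%50 else 14),(0,255,255),1)
        if k%20==0: cv2.putText(c,str(x0+k),(k*s,22),0,.35,(0,255,255),1)
    for k in range(0,h,10):
        cv2.line(c,(0,k*s),(6,k*s),(0,255,255),1)
        if k%20==0: cv2.putText(c,str(y0+k),(8,k*s+4),0,.35,(0,255,255),1)
    cv2.imwrite('pics/'+f,c)
E
python3 - <<'E'
from h import *
t=load('top0');s=load('side0')
crop(t,245,145,100,115,5,'c_unit.png'); crop(t,155,180,45,100,6,'c_stand.png'); crop(t,350,190,115,110,5,'c_tray.png')
crop(s,185,160,150,115,5,'s_unit.png'); crop(s,145,270,120,110,5,'s_stand.png')
E
```

```text
(no output)
```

View pics/c_unit.png

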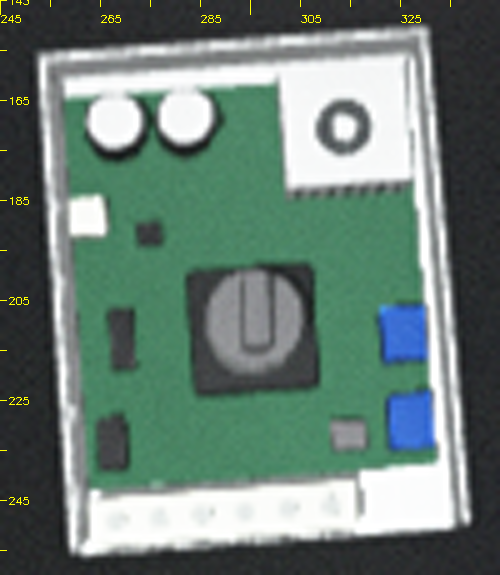

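View pics/c_stand.png

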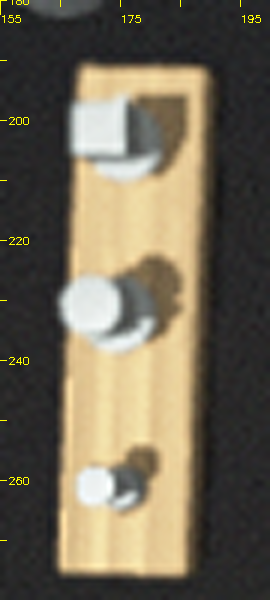

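View pics/c_tray.png

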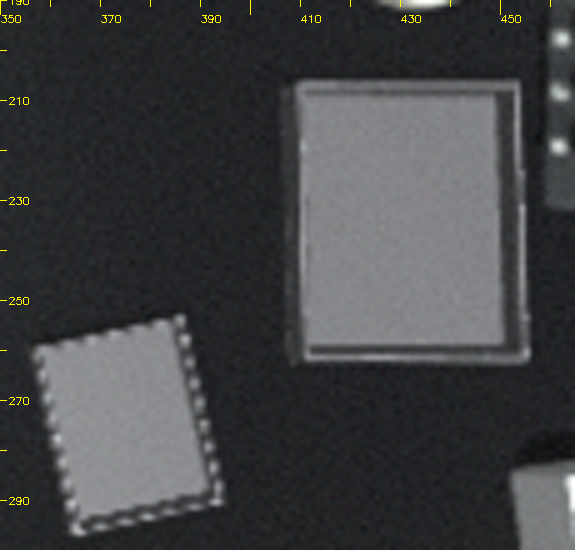

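View pics/s_unit.png

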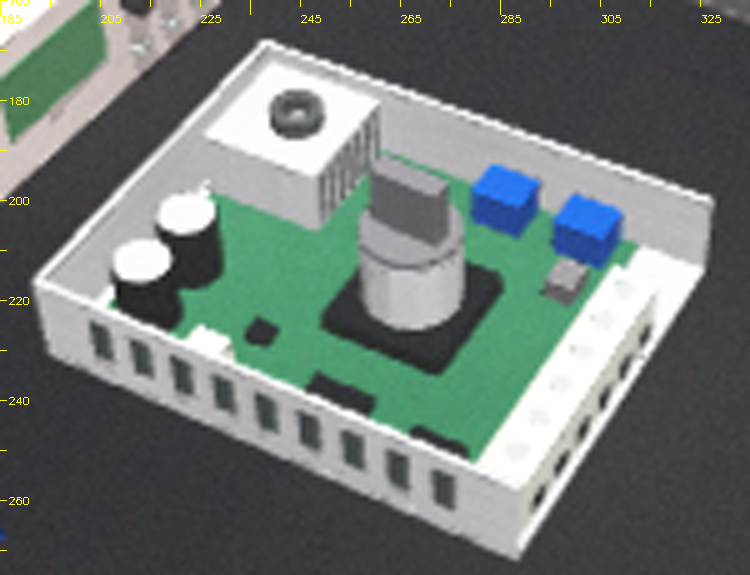

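View pics/s_stand.png

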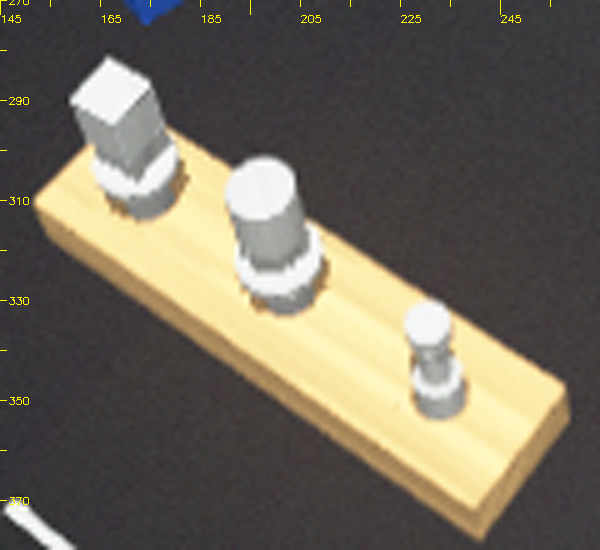

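```bash
python3 - <<'E'
from h import *
np.set_printoptions(precision=1,suppress=True)
t=load('top0');s=load('side0')
def T(x,y,x0=245,y0=145,k=5): return (x0+x/k-.4, y0+y/k-.4)
print('bar top z111',ray(t,T(255.5,309),111),'dir',ray(t,T(257,270),111)-ray(t,T(256,350),111))
print('flange z75',ray(t,T(254,321),75))
S=lambda x,y:T(x,y,185,160)
for p in [(371,163),(386,155),(449,183),(437,195)]: print('side bar',ray(s,S(*p),111))
print('flange side l/r/bottom',ray(s,S(357,235),75),ray(s,S(464,232),75),ray(s,S(412,265),75))
print('unit corners top z~40')
for p in [(38,55),(430,28),(470,523),(73,556)]: print(ray(t,T(*p),40))
for p in [(265,40),(713,200),(517,487),(33,283)]: print('side',ray(s,S(*p),40))
print('stand');S6=lambda x,y:T(x,y,155,180,6)
for p in [(78,65),(212,67),(188,576),(58,573)]: print(ray(t,S6(*p),30))
SS=lambda x,y:T(x,y,145,270)
for p in [(34,202),(170,125),(565,387),(480,512)]: print('side',ray(s,SS(*p),30))
zt=30-13+94
print('sq top',ray(t,S6(101,128),zt)); 
for p in [(77,103),(125,97),(128,154),(78,157)]: print(' c',ray(t,S6(*p),zt))
for p in [(70,98),(109,57),(153,82),(113,124)]: print(' cs',ray(s,SS(*p),zt))
print('collar centre side?',ray(s,SS(137,166),61))
print('round',ray(t,S6(91,304),zt),ray(s,SS(261,188),zt))
print('slim',ray(t,S6(95,486),17+72),ray(s,SS(428,323),17+72))
TT=lambda x,y:T(x,y,350,190)
print('tray rim z35')
for p in [(296,83),(520,83),(528,358),(305,360)]: print(ray(t,TT(*p),35))
E
```

```text
bar top z111 [582.8 -33.5 111. ] dir [43.  -1.9  0. ]
flange z75 [580.8 -33.6  75. ]
side bar [603.9 -31.5 111. ]
side bar [600.7 -40.3 111. ]
side bar [563. -39. 111.]
side bar [563.5 -28.7 111. ]
flange side l/r/bottom [603.2 -15.   75. ] [557.9 -44.6  75. ] [568.  -11.3  75. ]
unit corners top z~40
[742.2  84.   40. ]
[ 751.6 -141.3   40. ]
[ 467.7 -151.9   40. ]
[455.9  70.6  40. ]
side [ 760.4 -153.    40. ]
side [ 474.1 -165.    40. ]
side [466.3  58.8  40. ]
side [749.4  72.6  40. ]
stand
[650.3 330.1  30. ]
[647.3 265.4  30. ]
[406.3 278.7  30. ]
[409.1 340.2  30. ]
side [649.2 329.4  30. ]
side [624.7 268.8  30. ]
side [407.7 280.5  30. ]
side [407.8 340.   30. ]
sq top [607.5 299.7 111. ]
 c [619.1 310.6 111. ]
 c [621.2 288.8 111. ]
 c [595.4 287.5 111. ]
 c [594.7 310.1 111. ]
 cs [620.  312.8 111. ]
 cs [620.1 289.6 111. ]
 cs [596.5 289.5 111. ]
 cs [596.9 313.  111. ]
collar centre side? [605. 304.  61.]
round [528.6 304.3 111. ] [528.1 305.  111. ]
slim [448.3 308.2  89. ] [448.2 308.9  89. ]
tray rim z35
[ 583.7 -358.8   35. ]
[ 579.9 -489.6   35. ]
[ 422.8 -483.4   35. ]
[ 426.3 -354.7   35. ]
```

Two cameras agree within a couple of mm. There are three shaft candidates, given as side-crop pixels. The one at (167,288) has a flat four-cornered head, the one at (197,307) is round, and the one at (230,334) is small and round. The first fits the square-headed keyed shaft. I'll confirm it in one enlarged crop and look for the collar tab.

```bash
python3 - <<'E'
from h import *
from rig import *
from scipy.spatial.transform import Rotation as R
np.set_printoptions(precision=3,suppress=True)
st=get_state(); print(R.from_euler('xyz',st['tcp_rot']).as_matrix(), st['joint_positions'])
t=load('top0');s=load('side0')
c0=np.array([607.8,300.8])
def ov(im,x0,y0,w,h,k,f):
    c=im['color'][y0:y0+h,x0:x0+w,::-1]; c=cv2.resize(c,None,fx=k,fy=k,interpolation=cv2.INTER_CUBIC); raw=c.copy()
    def pl(P,col,close=True):
        q=((proj(im,P)-[x0,y0]+.5)*k).astype(np.int32); cv2.polylines(c,[q],close,col,1)
    a=np.linspace(0,2*np.pi,60)
    for z,r in((61,18),(55,18),(30,11.5)): pl([[c0[0]+r*np.cos(b),c0[1]+r*np.sin(b),z] for b in a],(0,0,255))
    pl([[c0[0]+12*i,c0[1]+12*j,111] for i,j in((1,1),(1,-1),(-1,-1),(-1,1))],(255,0,0))
    for n,(ax,ay) in enumerate(((1,0),(0,1),(-1,0),(0,-1))):
        col=[(0,255,0),(255,255,0),(255,0,255),(0,200,255)][n]
        e=np.array([ax,ay]);g=np.array([-ay,ax])
        pl([[*(c0+e*r+g*w),61] for r,w in((17,3),(22,3),(22,-3),(17,-3))],col)
    cv2.imwrite('pics/'+f,np.hstack([raw,c]))
ov(s,155,278,36,42,11,'tab_s.png'); ov(t,160,190,30,30,13,'tab_t.png')
E
```

```text
[[-0.    -0.295 -0.956]
 [-0.001 -0.956  0.295]
 [-1.     0.001 -0.   ]] [ 1.56   0.359  0.011 -0.    -1.224 -0.288]
```

View pics/tab_s.png

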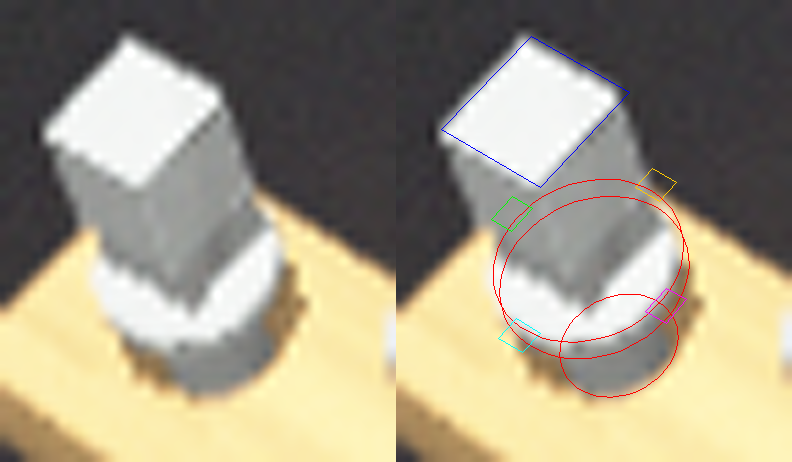

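View pics/tab_t.png

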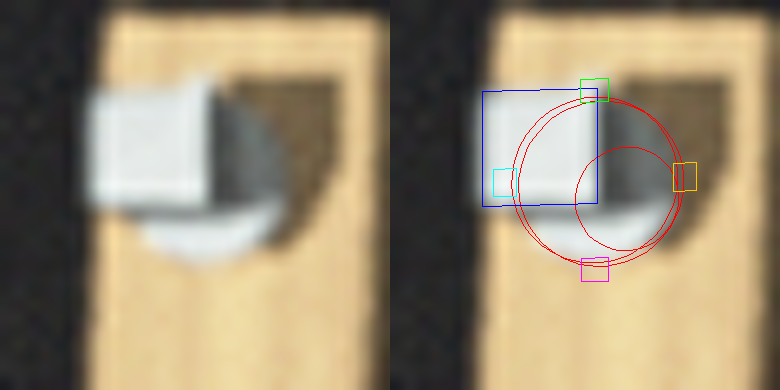

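The top crop shows a light nub at crop (205,78), in front of the collar towards +x. The other three tab candidates are empty in both views, so the key points to about +x world. It's the square-headed one, at (608,301). The cap is at about (582,-34) and the larger tray is centred at (503,-421). Moving to above the cap.

```bash
cat >> h.py <<'E'
def go(x,y,z,yaw=None):
    """remaining move to world target, in tool axes; yaw: wanted world angle (deg) of -tool y minus 90 i.e. 0 = jaws along world y"""
    from rig import get_state
    from scipy.spatial.transform import Rotation as R
    st=get_state(); M=R.from_euler('xyz',st['tcp_rot']).as_matrix()
    cur=np.degrees(np.arctan2(M[1,1],M[0,1]))+90
    d=M.T@(np.array([x,y,z])-st['tcp_pos'])
    print('t %.2f pos %s yaw %.2f F %s M %s grip %.1f j6 %.2f tilt %.2f'%(st['t'],np.round(st['tcp_pos'],1),cur,np.round(st['wrist_force'],1),np.round(st['moment'],2),st['grip_width'],st['joint_positions'][5],np.degrees(np.arccos(-M[2,0]))))
    print('dp(present axes)',np.round(d,1),'norm %.0f'%np.linalg.norm(d))
    if yaw is not None:
        a=np.radians(yaw-90); Y=np.array([np.cos(a),np.sin(a),0]);X=np.array([0,0,-1.]);Z=np.cross(X,Y)
        D=np.array([x,y,z])-st['tcp_pos']
        print('spin',round(cur-yaw,2),'dp after spin',np.round([X@D,Y@D,Z@D],1))
E
```

Emit:
play_rows(
  increments=[
    {"hand": 87.6, "dp": [0, 0, 0], "spin": -7},
    {"hand": 87.6, "dp": [0, 0, 0], "spin": -7},
    {"hand": 87.6, "dp": [0, 33, -21], "spin": 0},
    {"hand": 87.6, "dp": [0, 33, -21], "spin": 0},
    {"hand": 87.6, "dp": [0, 33, -21], "spin": 0},
    {"hand": 87.6, "dp": [0, 33, -21], "spin": 0},
    {"hand": 87.6, "dp": [0, 33, -21], "spin": 0},
    {"hand": 87.6, "dp": [0, 33, -21], "spin": 0},
    {"hand": 87.6, "dp": [0, 33, -21], "spin": 0},
    {"hand": 87.6, "dp": [0, 33, -21], "spin": 0},
  ],
)

```text
t: 0.93
tcp_pos: [352.4, 370.4, 234.4]
tcp_rot: [0.793, 1.57, -2.403]
wrist_force: [0.3, 0.6, -0.3]
grip_width: 87.7
```

```bash
python3 -c "
from h import *
go(582.5,-34.5,150,-3)"
```

```text
t 0.93 pos [352.4 370.4 234.4] yaw -3.10 F [ 0.3  0.6 -0.3] M [-0.01 -0.14  0.01] grip 87.7 j6 0.32 tilt 0.02
dp(present axes) [  84.4  391.8 -251.7] norm 473
spin -0.1 dp after spin [  84.4  392.3 -250.9]
```

Emit:
play_rows(
  increments=[
    {"hand": 87.6, "dp": [0, 33, -21], "spin": 0},
    {"hand": 87.6, "dp": [0, 33, -21], "spin": 0},
    {"hand": 87.6, "dp": [0, 33, -21], "spin": 0},
    {"hand": 87.6, "dp": [0, 33, -21], "spin": 0},
    {"hand": 87.6, "dp": [0, 33, -21], "spin": 0},
    {"hand": 87.6, "dp": [5, 33, -21], "spin": 0},
    {"hand": 87.6, "dp": [10, 33, -21], "spin": 0},
    {"hand": 87.6, "dp": [10, 33, -21], "spin": 0},
    {"hand": 87.6, "dp": [10, 33, -21], "spin": 0},
    {"hand": 87.6, "dp": [10, 33, -21], "spin": 0},
  ],
)

```text
t: 1.77
tcp_pos: [544.2, 29.5, 189.0]
tcp_rot: [-1.308, 1.571, 1.779]
wrist_force: [0.7, 1.3, 0.3]
grip_width: 87.6
```

Emit:
play_rows(
  increments=[
    {"hand": 87.6, "dp": [10, 33, -21], "spin": 0},
    {"hand": 87.6, "dp": [10, 12, -8], "spin": 0},
    {"hand": 87.6, "dp": [10, 0, 0], "spin": 0},
    {"hand": 87.6, "dp": [0, 0, 0], "spin": 0},
  ],
)

```text
t: 2.1
tcp_pos: [568.9, -16.4, 156.7]
tcp_rot: [0.197, 1.566, -3.002]
wrist_force: [-0.7, 0.9, 0.1]
grip_width: 87.4
```

```bash
python3 - <<'E'
from h import *
from rig import get_image
go(582.5,-34.5,88,-3)
im=get_image('side'); crop(im,185,100,150,140,5,'s1.png')
E
```

```text
t 2.10 pos [568.9 -16.4 156.7] yaw -3.28 F [-0.7  0.9  0.1] M [-0.03  0.14  0.04] grip 87.4 j6 1.20 tilt 0.27
dp(present axes) [ 68.7  17.3 -14.9] norm 72
spin -0.28 dp after spin [ 68.7  17.4 -14.5]
```

View pics/s1.png

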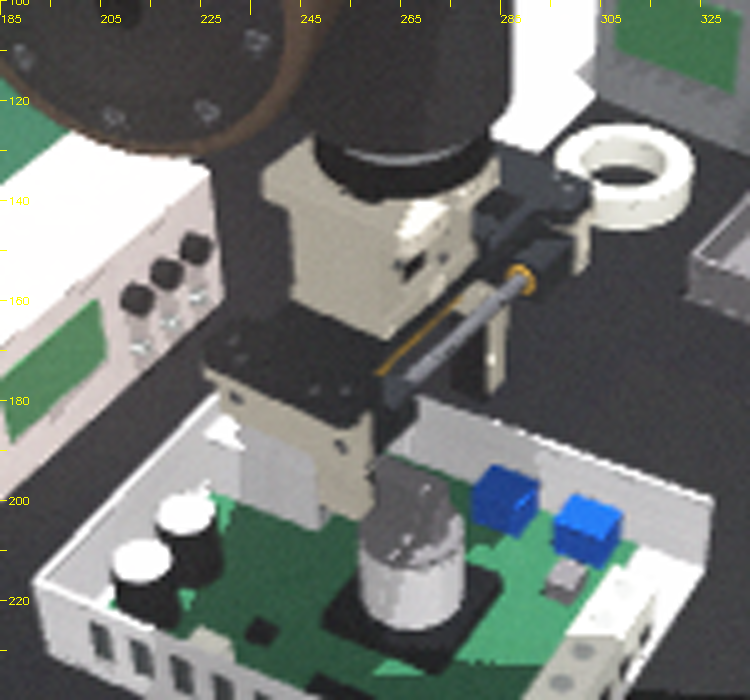

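The side view shows the gripper straddling the cap, with the cap still seated. The fingers are a little towards +y, as the reading says. Centring, descending, then closing.

Emit:
play_rows(
  increments=[
    {"hand": 87.6, "dp": [0, 9, -8], "spin": 0},
    {"hand": 87.6, "dp": [5, 8, -7], "spin": 0},
    {"hand": 87.6, "dp": [12, 0, 0], "spin": 0},
    {"hand": 60, "dp": [15, 0, 0], "spin": 0},
    {"hand": 60, "dp": [15, 0, 0], "spin": 0},
    {"hand": 50, "dp": [12, 0, 0], "spin": 0},
    {"hand": 40, "dp": [5, 0, 0], "spin": 0},
    {"hand": 40, "dp": [0, 0, 0], "spin": 0},
  ],
)

```text
t: 2.82
tcp_pos: [584.0, -32.7, 94.7]
tcp_rot: [0.285, 1.569, -2.91]
wrist_force: [-0.1, -0.8, 0.3]
grip_width: 60.2
```

```bash
python3 - <<'E'
from h import *
go(582.5,-34.5,88,-3)
E
```

```text
t 2.82 pos [584.  -32.7  94.7] yaw -3.08 F [-0.1 -0.8  0.3] M [ 0.01 -0.02  0.  ] grip 60.2 j6 1.24 tilt 0.09
dp(present axes) [6.7 1.8 1.4] norm 7
spin -0.08 dp after spin [6.7 1.8 1.5]
```

Emit:
play_rows(
  increments=[
    {"hand": 40, "dp": [4, 1.5, 1.5], "spin": 0},
    {"hand": 20, "dp": [0, 0, 0], "spin": 0},
    {"hand": 0, "dp": [0, 0, 0], "spin": 0},
    {"hand": 0, "dp": [0, 0, 0], "spin": 0},
    {"hand": 0, "dp": [0, 0, 0], "spin": 0},
    {"hand": 0, "dp": [0, 0, 0], "spin": 0},
    {"hand": 0, "dp": [0, 0, 0], "spin": 0},
    {"hand": 0, "dp": [0, 0, 0], "spin": 0},
    {"hand": 0, "dp": [0, 0, 0], "spin": 0},
    {"hand": 0, "dp": [0, 0, 0], "spin": 0},
  ],
)

```text
t: 3.65
tcp_pos: [583.0, -34.3, 91.9]
tcp_rot: [-3.052, 1.57, 0.036]
wrist_force: [-1.2, 0.3, 3.8]
grip_width: 13.7
```

```bash
python3 - <<'E'
from h import *
go(503,-421,170,-3)
E
```

```text
t 3.65 pos [583.  -34.3  91.9] yaw -3.11 F [-1.2  0.3  3.8] M [ 0.13  0.24 -0.02] grip 13.7 j6 1.24 tilt 0.03
dp(present axes) [-78.2 390.4  58.8] norm 403
spin -0.11 dp after spin [-78.1 390.3  59.7]
```

```bash
python3 - <<'E'
from h import *
t=load('top0')
for p in [(658,330),(657,205),(662,318)]:
    for z in (0,120): print(p,z,ray(t,(p[0]*.7,p[1]*.7),z).round())
crop(t,440,130,115,125,6,'scope.png')
E
```

```text
(658, 330) 0 [ 510. -519.    0.]
(658, 330) 120 [ 503. -472.  120.]
(657, 205) 0 [ 773. -537.    0.]
(657, 205) 120 [ 742. -489.  120.]
(662, 318) 0 [ 535. -529.    0.]
(662, 318) 120 [ 525. -481.  120.]
```

Emit:
play_rows(
  increments=[
    {"hand": 0, "dp": [-6, 0, 0], "spin": 0},
    {"hand": 0, "dp": [-12, 0, 0], "spin": 0},
    {"hand": 0, "dp": [-20, 0, 0], "spin": 0},
    {"hand": 0, "dp": [-20, 0, 0], "spin": 0},
    {"hand": 0, "dp": [-20, 0, 0], "spin": 0},
    {"hand": 0, "dp": [-8, 0, 0], "spin": 0},
  ],
)

```text
t: 4.15
tcp_pos: [583.9, -34.3, 180.6]
tcp_rot: [-3.014, 1.567, 0.073]
wrist_force: [0.8, -0.2, -0.5]
grip_width: 13.8
```

View pics/scope.png

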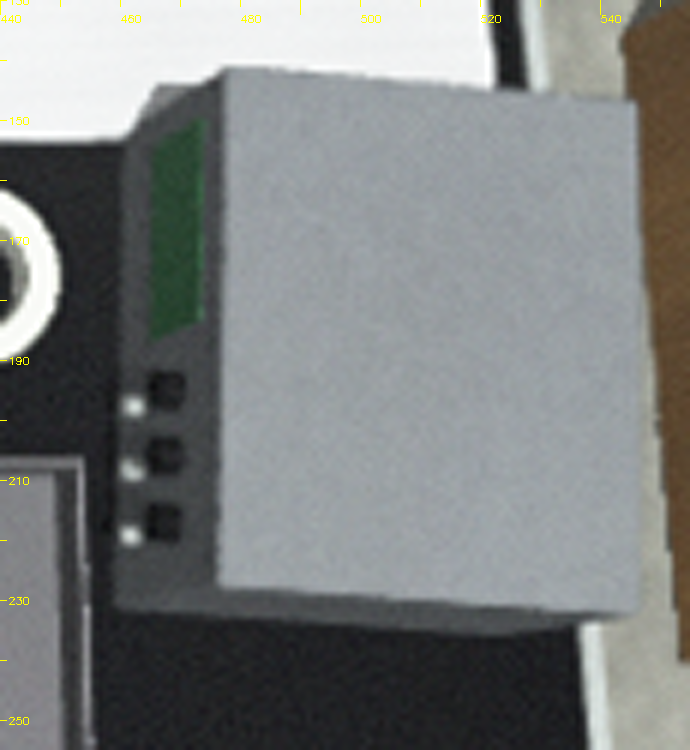

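```bash
python3 - <<'E'
from h import *
t=load('top0')
for p in [(648,404),(655,400),(755,392)]:
    for z in (0,100): print(p,z,ray(t,(p[0]*.7,p[1]*.7),z).round())
go(480,-405,150,-3)
E
```

```text
(648, 404) 0 [ 361. -488.    0.]
(648, 404) 100 [ 365. -451.  100.]
(655, 400) 0 [ 368. -503.    0.]
(655, 400) 100 [ 372. -465.  100.]
(755, 392) 0 [ 375. -717.    0.]
(755, 392) 100 [ 379. -664.  100.]
t 4.15 pos [583.9 -34.3 180.6] yaw -3.10 F [ 0.8 -0.2 -0.5] M [-0.04 -0.16  0.03] grip 13.8 j6 1.24 tilt 0.20
dp(present axes) [ 30.1 375.8  83.9] norm 386
spin -0.1 dp after spin [ 30.6 375.6  84.4]
```

Emit:
play_rows(
  increments=[
    {"hand": 0, "dp": [0, 20, 4], "spin": 0},
    {"hand": 0, "dp": [0, 30, 7], "spin": 0},
    {"hand": 0, "dp": [0, 36, 8], "spin": 0},
    {"hand": 0, "dp": [0, 36, 8], "spin": 0},
    {"hand": 0, "dp": [0, 36, 8], "spin": 0},
    {"hand": 0, "dp": [0, 36, 8], "spin": 0},
    {"hand": 0, "dp": [0, 36, 8], "spin": 0},
    {"hand": 0, "dp": [0, 36, 8], "spin": 0},
    {"hand": 0, "dp": [0, 36, 8], "spin": 0},
    {"hand": 0, "dp": [5, 36, 8], "spin": 0},
  ],
)

```text
t: 4.98
tcp_pos: [489.0, -369.5, 173.1]
tcp_rot: [2.779, 1.57, -0.417]
wrist_force: [0.5, 0.4, -1.4]
grip_width: 14.1
```

Emit:
play_rows(
  increments=[
    {"hand": 0, "dp": [10, 28, 7], "spin": 0},
    {"hand": 0, "dp": [10, 10, 2], "spin": 0},
    {"hand": 0, "dp": [5, 0, 0], "spin": 0},
    {"hand": 0, "dp": [0, 0, 0], "spin": 0},
    {"hand": 0, "dp": [0, 0, 0], "spin": 0},
  ],
)

```text
t: 5.4
tcp_pos: [478.4, -404.4, 147.0]
tcp_rot: [-0.452, 1.569, 2.635]
wrist_force: [1.0, 0.2, 0.5]
grip_width: 13.6
```

```bash
python3 - <<'E'
from h import *
from rig import get_image
go(480,-405,34,-3)
im=get_image('top'); pickle.dump(im,open('pics/top1.pkl','wb')); crop(im,350,160,115,120,6,'t2.png'); 
c=im['color'][145:260,245:345]
crop(im,275,190,40,40,15,'hub.png')
im=get_image('side');pickle.dump(im,open('pics/side1.pkl','wb'));crop(im,250,195,30,35,16,'hubs.png')
E
```

```text
t 5.40 pos [ 478.4 -404.4  147. ] yaw -3.11 F [1.  0.2 0.5] M [-0.07 -0.02 -0.07] grip 13.6 j6 1.91 tilt 0.08
dp(present axes) [113.    0.5  -1.8] norm 113
spin -0.11 dp after spin [113.    0.5  -1.7]
```

View pics/t2.png

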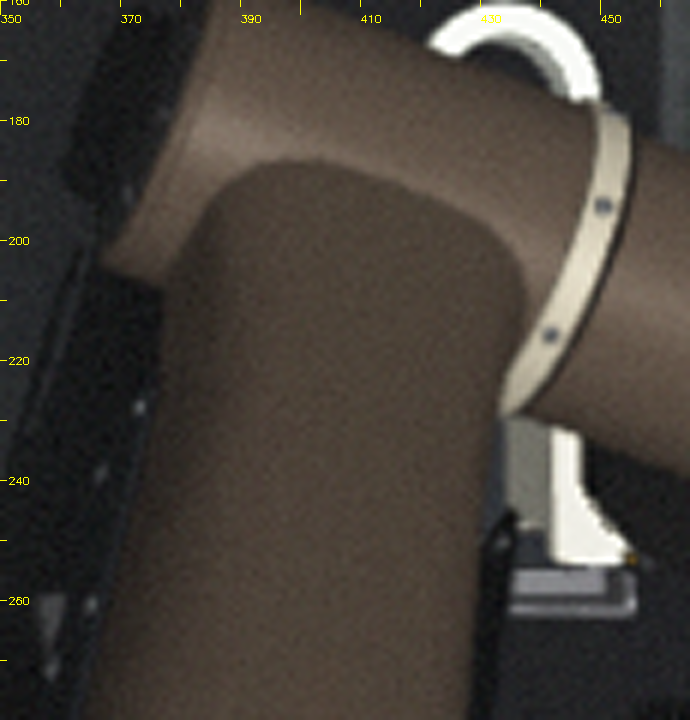

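View pics/hub.png

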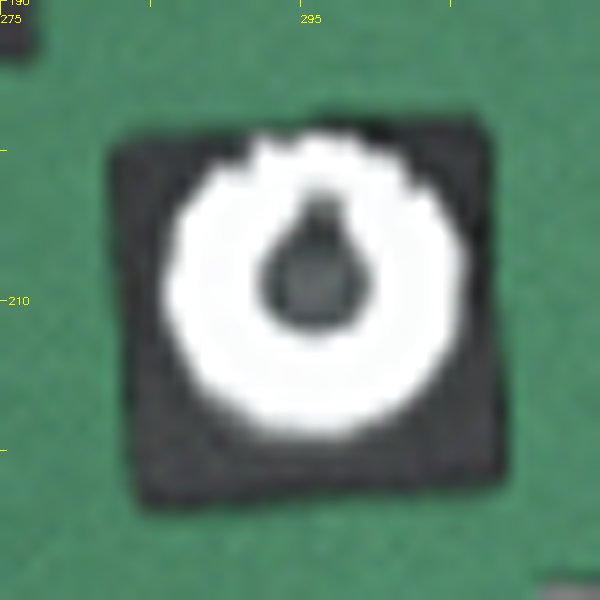

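View pics/hubs.png

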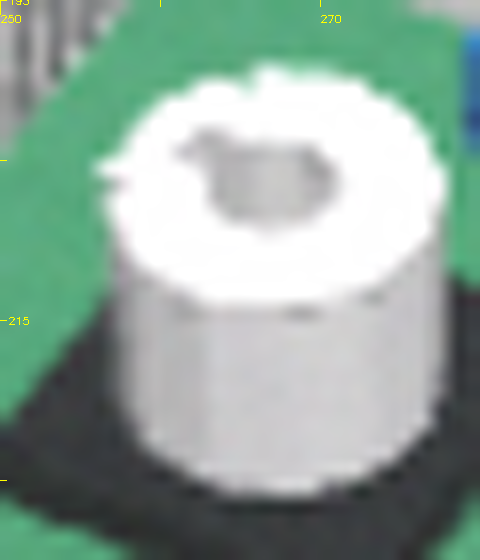

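The uncapped hub is clear. In the top crop the bore is at pixel (315,278) and the keyway tip at (321,195). In the side crop the bore is at (272,183) and the keyway tip at (195,148). I'll compute the axis and keyway angle, and meanwhile lower the cap.

```bash
python3 - <<'E'
from h import *
t=load('top1');s=load('side1')
T=lambda x,y:((x+.5)/15-.5+275,(y+.5)/15-.5+190)
S=lambda x,y:((x+.5)/16-.5+250,(y+.5)/16-.5+195)
def rep(n,c,k):
    d=k-c;print(n,c.round(1),k.round(1),'ang %.1f len %.1f'%(np.degrees(np.arctan2(d[1],d[0])),np.hypot(*d[:2])))
rep('top',ray(t,T(315,278),70),ray(t,T(321,193),70))
rep('side',ray(s,S(272,184),70),ray(s,S(190,147),70))
for n,i,f,pts in(('top',t,T,[(163,285),(466,275),(313,437),(318,130)]),('side',s,S,[(105,190),(447,185),(277,305),(280,65)])):
    q=np.array([ray(i,f(*p),70) for p in pts]); print(n,q[:,:2].round(1).tolist(),q.mean(0).round(1))
    # overlay fit
x,y,a=581,-33,0
E
```

```text
top [583.4 -34.2  70. ] [599.1 -35.8  70. ] ang -5.9 len 15.8
side [584.3 -34.7  70. ] [600.1 -35.1  70. ] ang -1.5 len 15.8
top [[582.9, -6.2], [583.1, -62.0], [554.1, -32.9], [610.9, -35.6]] [582.8 -34.2  70. ]
side [[606.4, -19.8], [560.2, -48.8], [569.2, -12.2], [597.9, -58.7]] [583.4 -34.9  70. ]
```

Emit:
play_rows(
  increments=[
    {"hand": 0, "dp": [15, 0, -1], "spin": 0},
    {"hand": 0, "dp": [25, 0, -1], "spin": 0},
    {"hand": 0, "dp": [25, 0, 0], "spin": 0},
    {"hand": 0, "dp": [20, 0, 0], "spin": 0},
    {"hand": 0, "dp": [10, 0, 0], "spin": 0},
    {"hand": 0, "dp": [5, 0, 0], "spin": 0},
    {"hand": 0, "dp": [0, 0, 0], "spin": 0},
  ],
)

```text
t: 6.08
tcp_pos: [480.7, -404.8, 47.3]
tcp_rot: [-0.226, 1.57, 2.862]
wrist_force: [0.6, -0.1, -0.9]
grip_width: 13.7
```

```bash
python3 - <<'E'
from h import *
go(480,-405,32,-3)
E
```

```text
t 6.08 pos [ 480.7 -404.8   47.3] yaw -3.06 F [ 0.6 -0.1 -0.9] M [-0.07  0.03  0.  ] grip 13.7 j6 1.91 tilt 0.04
dp(present axes) [15.3  0.3  0.7] norm 15
spin -0.06 dp after spin [15.3  0.3  0.7]
```

Emit:
play_rows(
  increments=[
    {"hand": 0, "dp": [7, 0, 0], "spin": 0},
    {"hand": 0, "dp": [5, 0, 0], "spin": 0},
    {"hand": 0, "dp": [2, 0, 0], "spin": 0},
    {"hand": 0, "dp": [0, 0, 0], "spin": 0},
    {"hand": 0, "dp": [0, 0, 0], "spin": 0},
  ],
)

```text
t: 6.5
tcp_pos: [480.6, -405.5, 33.9]
tcp_rot: [2.596, 1.57, -0.6]
wrist_force: [-0.5, -0.6, -1.0]
grip_width: 13.7
```

```bash
python3 - <<'E'
from h import *
go(480,-405,32,-3)
E
```

```text
t 6.50 pos [ 480.6 -405.5   33.9] yaw -3.12 F [-0.5 -0.6 -1. ] M [-0.02 -0.05 -0.02] grip 13.7 j6 1.91 tilt 0.02
dp(present axes) [ 1.9 -0.4  0.6] norm 2
spin -0.12 dp after spin [ 1.9 -0.4  0.6]
```

Emit:
play_rows(
  increments=[
    {"hand": 0, "dp": [1.5, 0, 0], "spin": 0},
    {"hand": 28, "dp": [0, 0, 0], "spin": 0},
    {"hand": 28, "dp": [0, 0, 0], "spin": 0},
    {"hand": 28, "dp": [0, 0, 0], "spin": 0},
    {"hand": 28, "dp": [0, 0, 0], "spin": 0},
    {"hand": 28, "dp": [-8, 0, 0], "spin": 0},
    {"hand": 28, "dp": [-20, 0, 0], "spin": 0},
    {"hand": 28, "dp": [-30, 0, 0], "spin": 0},
    {"hand": 28, "dp": [-35, 0, 0], "spin": 0},
    {"hand": 28, "dp": [-35, 0, 0], "spin": 0},
  ],
)

```text
t: 7.33
tcp_pos: [480.0, -405.2, 161.8]
tcp_rot: [-0.222, 1.57, 2.865]
wrist_force: [0.1, -0.8, -0.7]
grip_width: 27.9
```

```bash
python3 - <<'E'
from h import *
from rig import get_image
go(607.8,300.8,190,0)
im=get_image('side');crop(im,300,110,120,90,6,'s3.png')
E
```

```text
t 7.33 pos [ 480.  -405.2  161.8] yaw -3.12 F [ 0.1 -0.8 -0.7] M [-0.09 -0.17 -0.01] grip 27.9 j6 1.91 tilt 0.05
dp(present axes) [ -28.1 -711.9  -89.2] norm 718
spin -3.12 dp after spin [ -28.2 -706.  -127.8]
```

View pics/s3.png

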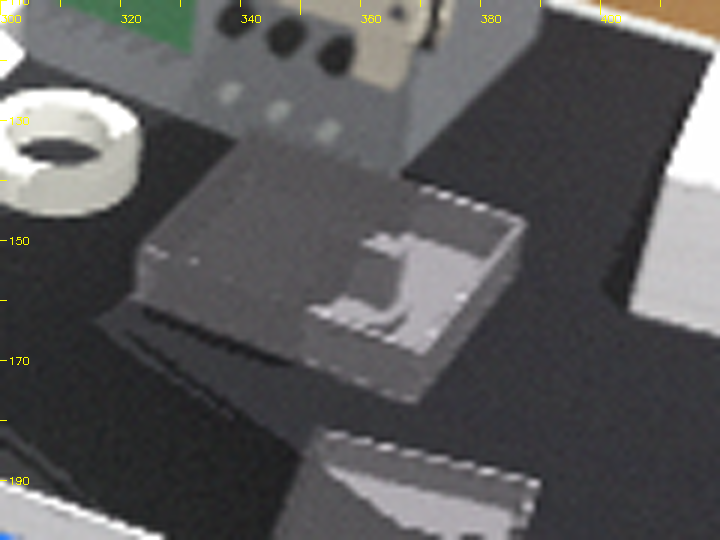

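Emit:
play_rows(
  increments=[
    {"hand": 60, "dp": [-10, -15, -3], "spin": -3},
    {"hand": 60, "dp": [-10, -28, -5], "spin": 0},
    {"hand": 60, "dp": [-8, -36, -6.5], "spin": 0},
    {"hand": 60, "dp": [0, -36, -6.5], "spin": 0},
    {"hand": 60, "dp": [0, -36, -6.5], "spin": 0},
    {"hand": 60, "dp": [0, -36, -6.5], "spin": 0},
    {"hand": 60, "dp": [0, -36, -6.5], "spin": 0},
    {"hand": 60, "dp": [0, -36, -6.5], "spin": 0},
    {"hand": 60, "dp": [0, -36, -6.5], "spin": 0},
    {"hand": 60, "dp": [0, -36, -6.5], "spin": 0},
  ],
)

```text
t: 8.22
tcp_pos: [542.0, -72.8, 188.9]
tcp_rot: [-3.01, 1.57, 0.13]
wrist_force: [1.2, 0.5, 0.5]
grip_width: 60.0
```

Emit:
play_rows(
  increments=[
    {"hand": 60, "dp": [0, -36, -6.5], "spin": 0},
    {"hand": 60, "dp": [0, -36, -6.5], "spin": 0},
    {"hand": 60, "dp": [0, -36, -6.5], "spin": 0},
    {"hand": 60, "dp": [0, -36, -6.5], "spin": 0},
    {"hand": 60, "dp": [0, -36, -6.5], "spin": 0},
    {"hand": 60, "dp": [0, -36, -6.5], "spin": 0},
    {"hand": 60, "dp": [0, -36, -6.5], "spin": 0},
    {"hand": 60, "dp": [0, -30, -6], "spin": 0},
    {"hand": 60, "dp": [0, -20, -4], "spin": 0},
    {"hand": 60, "dp": [0, 0, 0], "spin": 0},
  ],
)

```text
t: 9.05
tcp_pos: [598.7, 230.8, 187.9]
tcp_rot: [-2.725, 1.57, 0.417]
wrist_force: [0.4, -0.4, -0.4]
grip_width: 59.8
```

```bash
python3 - <<'E'
from h import *
from rig import get_image
go(607.8,300.8,190,0)
t=load('top0'); print('jar',ray(t,(236*.7,237*.7),80).round())
im=get_image('top');pickle.dump(im,open('pics/top2.pkl','wb'));crop(im,400,195,65,75,8,'t3.png')
E
```

```text
t 9.05 pos [598.7 230.8 187.9] yaw 0.05 F [ 0.4 -0.4 -0.4] M [-0.11 -0.09  0.02] grip 59.8 j6 0.90 tilt 0.04
dp(present axes) [ -2.1 -70.   -9.2] norm 71
spin 0.05 dp after spin [ -2.1 -70.   -9.1]
jar [711. 325.  80.]
```

View pics/t3.png

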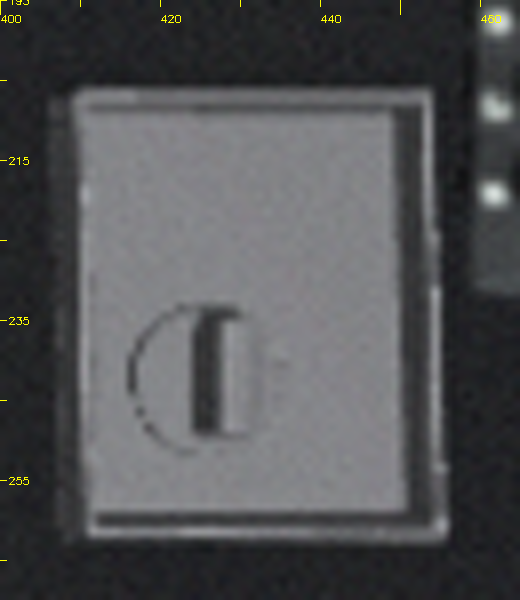

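The cap lies flat, upright and well inside the larger tray (crop centre (205,378)). On to the shaft.

Emit:
play_rows(
  increments=[
    {"hand": 60, "dp": [0, -20, -3], "spin": 0},
    {"hand": 60, "dp": [0, -25, -3], "spin": 0},
    {"hand": 60, "dp": [0, -17, -2], "spin": 0},
    {"hand": 60, "dp": [0, -8, -1], "spin": 0},
    {"hand": 60, "dp": [10, 0, 0], "spin": 0},
    {"hand": 60, "dp": [20, 0, 0], "spin": 0},
    {"hand": 60, "dp": [20, 0, 0], "spin": 0},
    {"hand": 60, "dp": [10, 0, 0], "spin": 0},
    {"hand": 60, "dp": [0, 0, 0], "spin": 0},
    {"hand": 60, "dp": [0, 0, 0], "spin": 0},
  ],
)

```text
t: 9.93
tcp_pos: [607.1, 296.3, 127.7]
tcp_rot: [0.95, 1.569, -2.194]
wrist_force: [0.7, 0.8, 0.4]
grip_width: 60.2
```

```bash
python3 - <<'E'
from h import *
from rig import get_image
go(607.8,300.8,86,0)
im=get_image('side');crop(im,130,230,100,100,7,'s4.png')
E
```

```text
t 9.93 pos [607.1 296.3 127.7] yaw -0.14 F [0.7 0.8 0.4] M [-0.04 -0.03  0.01] grip 60.2 j6 0.83 tilt 0.08
dp(present axes) [41.7 -4.5 -0.7] norm 42
spin -0.14 dp after spin [41.7 -4.5 -0.7]
```

View pics/s4.png

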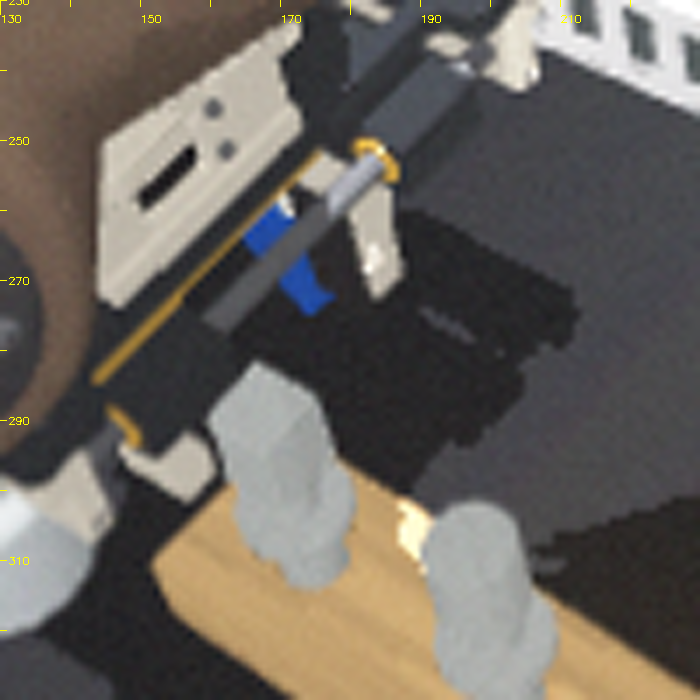

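The fingers straddle the square head, and nothing else is between them. Centring, lowering and gripping.

Emit:
play_rows(
  increments=[
    {"hand": 60, "dp": [0, -4.5, -0.7], "spin": 0},
    {"hand": 60, "dp": [10, 0, 0], "spin": 0},
    {"hand": 60, "dp": [15, 0, 0], "spin": 0},
    {"hand": 60, "dp": [12, 0, 0], "spin": 0},
    {"hand": 50, "dp": [4.5, 0, 0], "spin": 0},
    {"hand": 40, "dp": [0, 0, 0], "spin": 0},
    {"hand": 35, "dp": [0, 0, 0], "spin": 0},
    {"hand": 35, "dp": [0, 0, 0], "spin": 0},
  ],
)

```text
t: 10.65
tcp_pos: [608.4, 302.0, 87.2]
tcp_rot: [-2.668, 1.57, 0.472]
wrist_force: [0.5, -0.4, -0.1]
grip_width: 39.3
```

```bash
python3 - <<'E'
from h import *
go(607.8,300.8,86,0)
E
```

```text
t 10.65 pos [608.4 302.   87.2] yaw -0.11 F [ 0.5 -0.4 -0.1] M [-0.08  0.02  0.03] grip 39.3 j6 0.82 tilt 0.05
dp(present axes) [1.2 1.2 0.6] norm 2
spin -0.11 dp after spin [1.2 1.2 0.6]
```

Emit:
play_rows(
  increments=[
    {"hand": 30, "dp": [1, 1, 0.6], "spin": 0},
    {"hand": 10, "dp": [0, 0, 0], "spin": 0},
    {"hand": 0, "dp": [0, 0, 0], "spin": 0},
    {"hand": 0, "dp": [0, 0, 0], "spin": 0},
    {"hand": 0, "dp": [0, 0, 0], "spin": 0},
    {"hand": 0, "dp": [0, 0, 0], "spin": 0},
    {"hand": 0, "dp": [0, 0, 0], "spin": 0},
    {"hand": 0, "dp": [0, 0, 0], "spin": 0},
  ],
)

```text
t: 11.32
tcp_pos: [607.5, 300.9, 86.0]
tcp_rot: [-2.638, 1.57, 0.502]
wrist_force: [-1.1, 0.5, 4.5]
grip_width: 23.9
```

```bash
python3 - <<'E'
from h import *
go(607.8,300.8,200,0)
E
```

```text
t 11.32 pos [607.5 300.9  86. ] yaw -0.11 F [-1.1  0.5  4.5] M [ 0.07  0.42 -0.03] grip 23.9 j6 0.82 tilt 0.04
dp(present axes) [-114.     0.    -0.3] norm 114
spin -0.11 dp after spin [-1.14e+02  1.00e-01 -3.00e-01]
```

Grip is 23.9 mm, so it sits flat on the square. Lifting.

Emit:
play_rows(
  increments=[
    {"hand": 0, "dp": [-5, 0, 0], "spin": 0},
    {"hand": 0, "dp": [-12, 0, 0], "spin": 0},
    {"hand": 0, "dp": [-20, 0, 0], "spin": 0},
    {"hand": 0, "dp": [-25, 0, 0], "spin": 0},
    {"hand": 0, "dp": [-25, 0, 0], "spin": 0},
    {"hand": 0, "dp": [-18, 0, 0], "spin": 0},
    {"hand": 0, "dp": [-5, 0, 0], "spin": 0},
    {"hand": 0, "dp": [0, 0, 0], "spin": 0},
    {"hand": 0, "dp": [0, 0, 0], "spin": 0},
  ],
)

```text
t: 12.07
tcp_pos: [606.7, 300.3, 194.8]
tcp_rot: [0.283, 1.569, -2.861]
wrist_force: [0.9, -0.1, -2.3]
grip_width: 23.7
```

```bash
python3 - <<'E'
from h import *
from rig import get_image
go(583.2,-34.5,195,-4)
im=get_image('side');pickle.dump(im,open('pics/side4.pkl','wb'));crop(im,110,190,130,110,6,'s5.png')
E
```

```text
t 12.07 pos [606.7 300.3 194.8] yaw -0.14 F [ 0.9 -0.1 -2.3] M [-0.02  0.02  0.  ] grip 23.7 j6 0.82 tilt 0.08
dp(present axes) [ -0.  334.9  22.6] norm 336
spin 3.86 dp after spin [-2.000e-01  3.357e+02  0.000e+00]
```

View pics/s5.png

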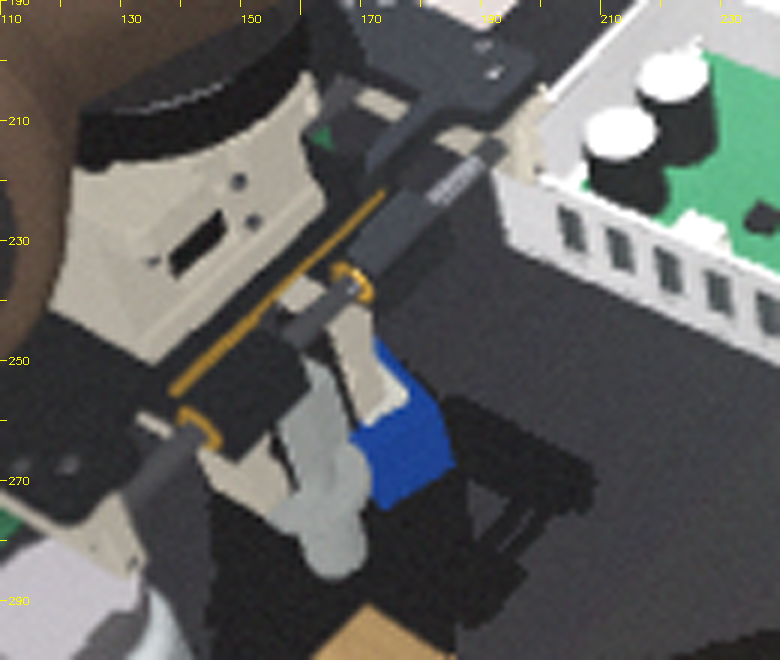

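The shaft is held upright, with the tab nub visible on the far (+x) side of the collar at crop (280,520). Carrying it over the hub with yaw −4°.

Emit:
play_rows(
  increments=[
    {"hand": 0, "dp": [0, 0, 0], "spin": 4},
    {"hand": 0, "dp": [0, 15, 0], "spin": 0},
    {"hand": 0, "dp": [0, 30, 0], "spin": 0},
    {"hand": 0, "dp": [0, 36, 0], "spin": 0},
    {"hand": 0, "dp": [0, 36, 0], "spin": 0},
    {"hand": 0, "dp": [0, 36, 0], "spin": 0},
    {"hand": 0, "dp": [0, 36, 0], "spin": 0},
    {"hand": 0, "dp": [0, 36, 0], "spin": 0},
    {"hand": 0, "dp": [0, 36, 0], "spin": 0},
    {"hand": 0, "dp": [0, 30, 0], "spin": 0},
  ],
)

```text
t: 12.95
tcp_pos: [584.8, 7.7, 194.2]
tcp_rot: [0.355, 1.568, -2.858]
wrist_force: [-0.0, -0.4, -2.3]
grip_width: 24.0
```

Emit:
play_rows(
  increments=[
    {"hand": 0, "dp": [0, 25, 0], "spin": 0},
    {"hand": 0, "dp": [0, 15, 0], "spin": 0},
    {"hand": 0, "dp": [0, 5, 0], "spin": 0},
    {"hand": 0, "dp": [0, 0, 0], "spin": 0},
    {"hand": 0, "dp": [0, 0, 0], "spin": 0},
    {"hand": 0, "dp": [0, 0, 0], "spin": 0},
  ],
)

```text
t: 13.45
tcp_pos: [583.0, -33.8, 195.0]
tcp_rot: [0.144, 1.57, -3.069]
wrist_force: [-0.1, 0.7, -2.3]
grip_width: 23.9
```

```bash
python3 - <<'E'
from h import *
go(583.2,-34.5,150,-4)
E
```

```text
t 13.45 pos [583.  -33.8 195. ] yaw -4.08 F [-0.1  0.7 -2.3] M [0.01 0.01 0.06] grip 23.9 j6 1.22 tilt 0.05
dp(present axes) [45.   0.7 -0.3] norm 45
spin -0.08 dp after spin [45.   0.7 -0.2]
```

Emit:
play_rows(
  increments=[
    {"hand": 0, "dp": [8, 0.5, 0], "spin": 0},
    {"hand": 0, "dp": [16, 0, 0], "spin": 0},
    {"hand": 0, "dp": [16, 0, 0], "spin": 0},
    {"hand": 0, "dp": [8, 0, 0], "spin": 0},
    {"hand": 0, "dp": [0, 0, 0], "spin": 0},
    {"hand": 0, "dp": [0, 0, 0], "spin": 0},
    {"hand": 0, "dp": [0, 0, 0], "spin": 0},
  ],
)

```text
t: 14.03
tcp_pos: [583.8, -34.6, 148.2]
tcp_rot: [3.091, 1.57, -0.121]
wrist_force: [-0.0, 0.1, -2.0]
grip_width: 23.8
```

```bash
python3 - <<'E'
from h import *
from rig import get_image
go(583.2,-34.5,145,-4)
im=get_image('side');pickle.dump(im,open('pics/side5.pkl','wb'));crop(im,235,160,60,75,9,'s6.png')
E
```

```text
t 14.03 pos [583.8 -34.6 148.2] yaw -4.08 F [-0.   0.1 -2. ] M [-0.08 -0.03 -0.07] grip 23.8 j6 1.22 tilt 0.06
dp(present axes) [ 3.2 -0.1  0.6] norm 3
spin -0.08 dp after spin [ 3.2 -0.1  0.6]
```

View pics/s6.png

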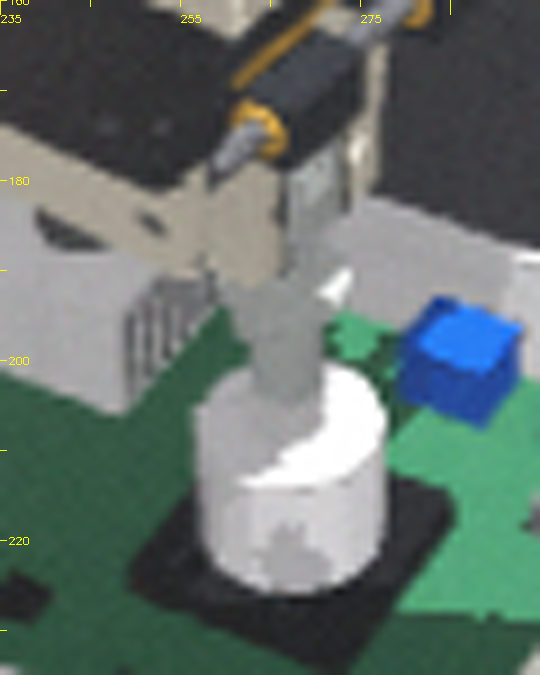

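The foot hangs just above the bore, and the hub and shaft axes look aligned in this view. Inserting gently while watching the force.

Emit:
play_rows(
  increments=[
    {"hand": 0, "dp": [5, 0, 0.4], "spin": 0},
    {"hand": 0, "dp": [4, 0, 0], "spin": 0},
    {"hand": 0, "dp": [3, 0, 0], "spin": 0},
    {"hand": 0, "dp": [2, 0, 0], "spin": 0},
    {"hand": 0, "dp": [0, 0, 0], "spin": 0},
    {"hand": 0, "dp": [0, 0, 0], "spin": 0},
  ],
)

```text
t: 14.58
tcp_pos: [582.6, -34.4, 133.1]
tcp_rot: [-0.976, 1.57, 2.094]
wrist_force: [-0.7, 3.6, -3.3]
grip_width: 23.7
```

```bash
python3 - <<'E'
from h import *
go(583.2,-34.5,128,-4)
E
```

```text
t 14.58 pos [582.6 -34.4 133.1] yaw -4.13 F [-0.7  3.6 -3.3] M [1.76 0.01 0.07] grip 23.7 j6 1.22 tilt 0.04
dp(present axes) [ 5.1  0.  -0.6] norm 5
spin -0.13 dp after spin [ 5.1  0.  -0.6]
```

The foot is 6 mm into the bore. A side force of +3.6 N in y suggests contact on the −y side, so I'll shift about 0.8 mm towards +y and go on.

Emit:
play_rows(
  increments=[
    {"hand": 0, "dp": [0, -0.8, 0], "spin": 0},
    {"hand": 0, "dp": [2, 0, 0], "spin": 0},
    {"hand": 0, "dp": [2, 0, 0], "spin": 0},
    {"hand": 0, "dp": [1, 0, 0], "spin": 0},
    {"hand": 0, "dp": [0, 0, 0], "spin": 0},
    {"hand": 0, "dp": [0, 0, 0], "spin": 0},
  ],
)

```text
t: 15.08
tcp_pos: [582.7, -34.1, 128.3]
tcp_rot: [0.019, 1.57, 3.089]
wrist_force: [-0.8, 2.4, -2.7]
grip_width: 24.2
```

```bash
python3 - <<'E'
from h import *
go(583.2,-34.5,122,-4)
E
```

```text
t 15.08 pos [582.7 -34.1 128.3] yaw -4.13 F [-0.8  2.4 -2.7] M [1.06 0.05 0.03] grip 24.2 j6 1.22 tilt 0.02
dp(present axes) [ 6.3  0.4 -0.6] norm 6
spin -0.13 dp after spin [ 6.3  0.4 -0.6]
```

Emit:
play_rows(
  increments=[
    {"hand": 0, "dp": [0, -1, 0], "spin": 0},
    {"hand": 0, "dp": [1.5, 0, 0], "spin": 0},
    {"hand": 0, "dp": [1.5, 0, 0], "spin": 0},
    {"hand": 0, "dp": [1.5, 0, 0], "spin": 0},
    {"hand": 0, "dp": [1.5, 0, 0], "spin": 0},
    {"hand": 0, "dp": [0, 0, 0], "spin": 0},
    {"hand": 0, "dp": [0, 0, 0], "spin": 0},
  ],
)

```text
t: 15.67
tcp_pos: [582.8, -33.2, 122.4]
tcp_rot: [0.669, 1.57, -2.544]
wrist_force: [0.4, -0.3, -0.5]
grip_width: 23.8
```

```bash
python3 - <<'E'
from h import *
from rig import get_image
go(583.2,-34.5,122,-4)
im=get_image('side');pickle.dump(im,open('pics/side6.pkl','wb'));crop(im,235,160,60,75,9,'s7.png')
E
```

```text
t 15.67 pos [582.8 -33.2 122.4] yaw -4.12 F [ 0.4 -0.3 -0.5] M [ 0.02 -0.01  0.02] grip 23.8 j6 1.22 tilt 0.02
dp(present axes) [ 0.4  1.3 -0.5] norm 1
spin -0.12 dp after spin [ 0.4  1.3 -0.5]
```

View pics/s7.png

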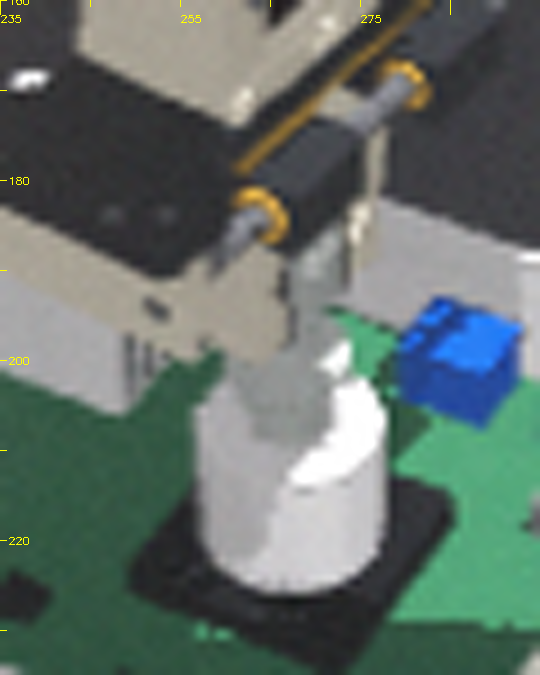

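Emit:
play_rows(
  increments=[
    {"hand": 0, "dp": [1, 0, 0], "spin": 0},
    {"hand": 0, "dp": [1, 0, 0], "spin": 0},
    {"hand": 0, "dp": [1, 0, 0], "spin": 0},
    {"hand": 0, "dp": [0, 0, 0], "spin": 0},
    {"hand": 0, "dp": [0, 0, 0], "spin": 0},
  ],
)

```text
t: 16.13
tcp_pos: [582.8, -33.1, 119.5]
tcp_rot: [0.18, 1.571, -3.033]
wrist_force: [-0.4, 0.5, -2.2]
grip_width: 23.5
```

```bash
python3 - <<'E'
from h import *
go(583.2,-34.5,111,-4)
E
```

```text
t 16.13 pos [582.8 -33.1 119.5] yaw -4.12 F [-0.4  0.5 -2.2] M [-0.02 -0.    0.05] grip 23.5 j6 1.22 tilt 0.01
dp(present axes) [ 8.5  1.4 -0.5] norm 9
spin -0.12 dp after spin [ 8.5  1.4 -0.5]
```

It's hanging free again (−2.2 N is just its weight) with the key about 5 mm below the hub face, so the key is in the keyway. Continuing.

Emit:
play_rows(
  increments=[
    {"hand": 0, "dp": [2, 0, 0], "spin": 0},
    {"hand": 0, "dp": [2, 0, 0], "spin": 0},
    {"hand": 0, "dp": [2, 0, 0], "spin": 0},
    {"hand": 0, "dp": [1, 0, 0], "spin": 0},
    {"hand": 0, "dp": [0, 0, 0], "spin": 0},
    {"hand": 0, "dp": [0, 0, 0], "spin": 0},
  ],
)

```text
t: 16.63
tcp_pos: [582.8, -33.1, 112.4]
tcp_rot: [0.441, 1.57, -2.772]
wrist_force: [-0.0, -0.1, -1.7]
grip_width: 23.6
```

```bash
python3 - <<'E'
from h import *
go(583.2,-34.5,101,-4)
E
```

```text
t 16.63 pos [582.8 -33.1 112.4] yaw -4.12 F [-0.  -0.1 -1.7] M [-0.06 -0.04  0.08] grip 23.6 j6 1.22 tilt 0.02
dp(present axes) [11.4  1.4 -0.5] norm 12
spin -0.12 dp after spin [11.4  1.4 -0.5]
```

Emit:
play_rows(
  increments=[
    {"hand": 0, "dp": [2, 0, 0], "spin": 0},
    {"hand": 0, "dp": [2, 0, 0], "spin": 0},
    {"hand": 0, "dp": [1.5, 0, 0], "spin": 0},
    {"hand": 0, "dp": [0, 0, 0], "spin": 0},
    {"hand": 0, "dp": [0, 0, 0], "spin": 0},
    {"hand": 0, "dp": [0, 0, 0], "spin": 0},
  ],
)

```text
t: 17.13
tcp_pos: [583.3, -33.0, 107.6]
tcp_rot: [-3.019, 1.57, 0.051]
wrist_force: [-0.5, -0.1, 5.7]
grip_width: 23.7
```

```bash
python3 - <<'E'
from h import *
go(583.2,-34.5,101,-4)
E
```

```text
t 17.13 pos [583.3 -33.  107.6] yaw -4.11 F [-0.5 -0.1  5.7] M [ 0.06  0.3  -0.  ] grip 23.7 j6 1.22 tilt 0.06
dp(present axes) [ 6.6  1.5 -0. ] norm 7
spin -0.11 dp after spin [ 6.6  1.5 -0. ]
```

Emit:
play_rows(
  increments=[
    {"hand": 0, "dp": [2, 0, 0], "spin": 0},
    {"hand": 0, "dp": [2, 0, 0], "spin": 0},
    {"hand": 0, "dp": [1, 0, 0], "spin": 0},
    {"hand": 0, "dp": [0, 0, 0], "spin": 0},
    {"hand": 0, "dp": [0, 0, 0], "spin": 0},
    {"hand": 0, "dp": [0, 0, 0], "spin": 0},
  ],
)

```text
t: 17.63
tcp_pos: [583.3, -33.1, 102.8]
tcp_rot: [-3.105, 1.57, -0.035]
wrist_force: [-1.1, 1.2, 8.1]
grip_width: 23.8
```

```bash
python3 - <<'E'
from h import *
go(583.2,-34.5,101,-4)
E
```

```text
t 17.63 pos [583.3 -33.1 102.8] yaw -4.10 F [-1.1  1.2  8.1] M [0.19 0.68 0.02] grip 23.8 j6 1.22 tilt 0.06
dp(present axes) [ 1.8  1.5 -0. ] norm 2
spin -0.1 dp after spin [ 1.8  1.5 -0. ]
```

Emit:
play_rows(
  increments=[
    {"hand": 0, "dp": [1, 0, 0], "spin": 0},
    {"hand": 0, "dp": [1, 0, 0], "spin": 0},
    {"hand": 0, "dp": [0, 0, 0], "spin": 0},
    {"hand": 0, "dp": [0, 0, 0], "spin": 0},
    {"hand": 0, "dp": [0, 0, 0], "spin": 0},
  ],
)

```text
t: 18.05
tcp_pos: [583.4, -33.0, 101.0]
tcp_rot: [-3.017, 1.569, 0.053]
wrist_force: [-2.0, 0.9, 9.0]
grip_width: 23.7
```

```bash
python3 - <<'E'
from h import *
from rig import get_image
go(583.2,-34.5,101,-4)
im=get_image('side');pickle.dump(im,open('pics/side7.pkl','wb'));crop(im,235,165,60,70,9,'s8.png')
E
```

```text
t 18.05 pos [583.4 -33.  101. ] yaw -4.10 F [-2.   0.9  9. ] M [ 0.37  0.9  -0.03] grip 23.7 j6 1.22 tilt 0.08
dp(present axes) [-0.   1.5  0.1] norm 2
spin -0.1 dp after spin [-0.   1.5  0.1]
```

View pics/s8.png

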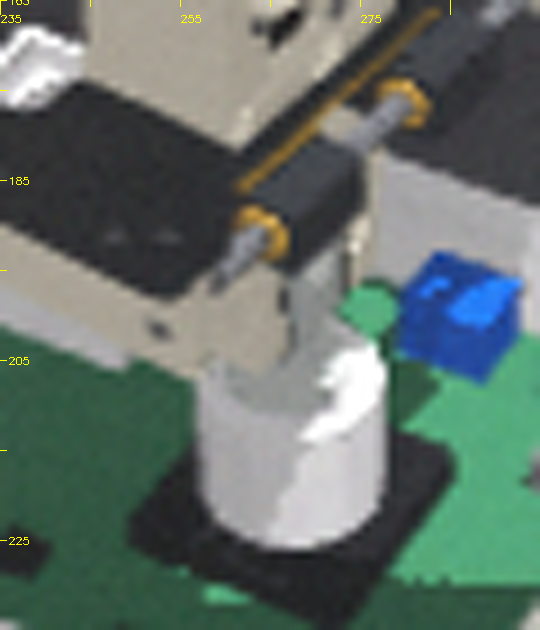

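The collar looks nearly on the hub face, and the force is about 11 N of spring. I'll press on to feel the hard stop.

Emit:
play_rows(
  increments=[
    {"hand": 0, "dp": [0.7, 0, 0], "spin": 0},
    {"hand": 0, "dp": [0, 0, 0], "spin": 0},
    {"hand": 0, "dp": [0, 0, 0], "spin": 0},
    {"hand": 0, "dp": [0, 0, 0], "spin": 0},
  ],
)

```text
t: 18.43
tcp_pos: [583.4, -33.0, 100.9]
tcp_rot: [-3.079, 1.569, -0.009]
wrist_force: [-4.3, 2.3, 14.5]
grip_width: 23.9
```

Emit:
play_rows(
  increments=[
    {"hand": 0, "dp": [0.7, 0, 0], "spin": 0},
    {"hand": 0, "dp": [0, 0, 0], "spin": 0},
    {"hand": 0, "dp": [0, 0, 0], "spin": 0},
    {"hand": 0, "dp": [0, 0, 0], "spin": 0},
  ],
)

```text
t: 18.77
tcp_pos: [583.4, -33.0, 100.9]
tcp_rot: [-3.079, 1.569, -0.008]
wrist_force: [-6.1, 2.2, 19.6]
grip_width: 24.0
```

```bash
python3 - <<'E'
from h import *
go(583.2,-34.5,101,-4)
E
```

```text
t 18.77 pos [583.4 -33.  100.9] yaw -4.08 F [-6.1  2.2 19.6] M [ 0.85  2.52 -0.01] grip 24.0 j6 1.22 tilt 0.12
dp(present axes) [-0.1  1.5  0.1] norm 2
spin -0.08 dp after spin [-0.1  1.5  0.1]
```

Position has stopped at 100.9 mm (expected 101.0) while the force rose to 19.6 N, so this is the hard stop. I'll hold briefly and check steadiness and the scene.

Emit:
play_rows(
  increments=[
    {"hand": 0, "dp": [0, 0, 0], "spin": 0},
    {"hand": 0, "dp": [0, 0, 0], "spin": 0},
    {"hand": 0, "dp": [0, 0, 0], "spin": 0},
    {"hand": 0, "dp": [0, 0, 0], "spin": 0},
    {"hand": 0, "dp": [0, 0, 0], "spin": 0},
    {"hand": 0, "dp": [0, 0, 0], "spin": 0},
    {"hand": 0, "dp": [0, 0, 0], "spin": 0},
    {"hand": 0, "dp": [0, 0, 0], "spin": 0},
  ],
)

```text
t: 19.43
tcp_pos: [583.5, -33.0, 100.9]
tcp_rot: [-3.073, 1.569, -0.003]
wrist_force: [-6.5, 2.3, 19.7]
grip_width: 24.2
```

```bash
python3 - <<'E'
from h import *
from rig import get_image
go(583.2,-34.5,101,-4)
im=get_image('side');crop(im,240,170,50,60,8,'s9a.png')
cv2.imwrite('pics/s9.png',cv2.resize(im['color'][:,:,::-1],(800,600),interpolation=cv2.INTER_CUBIC))
im=get_image('top');cv2.imwrite('pics/t9.png',cv2.resize(im['color'][:,:,::-1],(800,600),interpolation=cv2.INTER_CUBIC))
E
```

```text
t 19.43 pos [583.5 -33.  100.9] yaw -4.08 F [-6.5  2.3 19.7] M [ 0.9   2.52 -0.03] grip 24.2 j6 1.22 tilt 0.12
dp(present axes) [-0.1  1.5  0.2] norm 2
spin -0.08 dp after spin [-0.1  1.5  0.2]
```

View pics/s9.png

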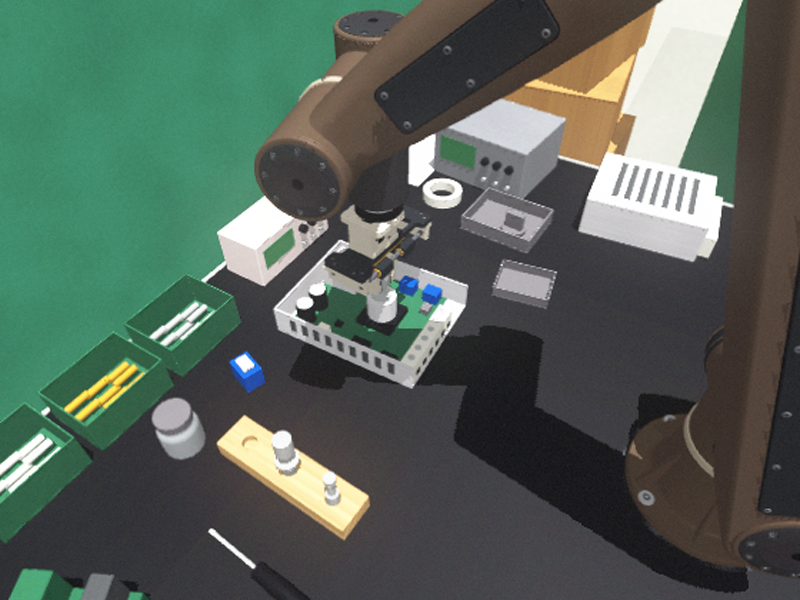

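View pics/s9a.png

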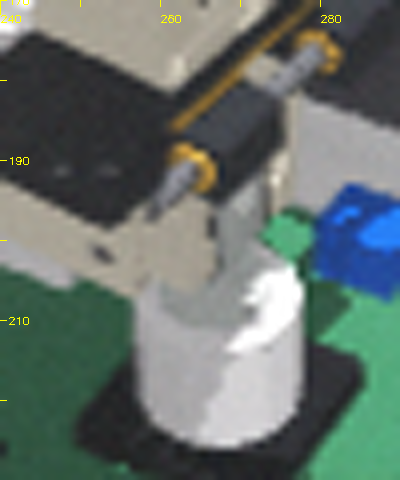

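View pics/t9.png

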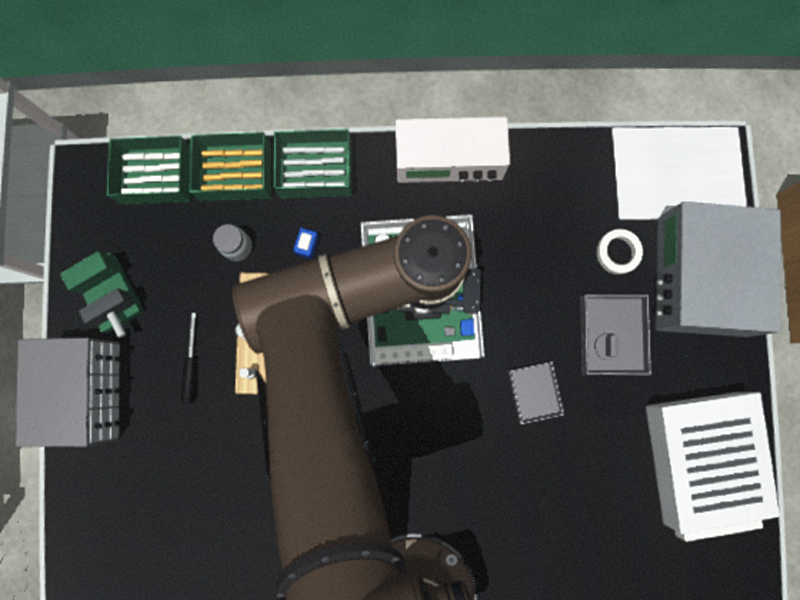

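The pictures show the cap in the larger tray, the collar on the hub face, the other two shafts in the stand, and everything else where it was. The pose and force are steady, so I'm handing it in.

```bash
python3 -c "
from rig import *
print(finish_job()); s=get_state(); print(s['t'],s['tcp_pos'],s['wrist_force'],s['grip_width'])"
```

```text
the job is handed in; nothing more can be done
None
the job is handed in; nothing more can be done
```

I moved the transit cap into the larger tray, then put the square-headed keyed shaft into the hub and pressed it home. I handed in at about 19.5 s with the arm still gripping and pressing. No verdict was reported.

**Last checks:**
- **Shaft home:** the tool stopped at z = 100.9 mm, against 101.0 expected with the collar on the hub face. More push raised only the force, from 9 to 19.7 N, and both held steady over 0.7 s. The grip read 24 mm, the width of the square head.
- **Key in the keyway:** the keyway was at about −4°, the mean of −5.9° from the top camera and −1.5° from the side camera. The key went in without any searching turn.
- **Scene:** the last pictures show the cap upright in the larger tray. The round shaft and slim pin are still in the stand, and the other visible things have not moved. The ferrite ring was hidden by the arm in those pictures, so I couldn't check it.

**Disagreed:** the hub position from the pictures was about 1.5 mm off in y. I corrected it during insertion when a side force of 3.6 N showed. A side force of about 6.5 N in −x remained while pressing, with only 0.12° of tilt.

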